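# Load the ultrasonic bath with stoppers

### The job

Pour all six black plastic stoppers from the white beaker into the tank of the ultrasonic bath, then stand the empty beaker upright on the floor of the drip tray and let go. Do not knock over or push aside the vials, bottles, timer or dish, including the vial already in the tray.

Things in the scene. Friction and masses are not known exactly. Their poses are not given: they have to be found in the camera images.
- beaker: White plastic beaker, stiff enough to grip firmly round its body, loose, about 90 g empty, open at the top, standing upright on the bench with the six stoppers in it: round, 95 mm high, outside diameter 60 mm at the foot widening to 64 mm at the rim, wall 3.5 mm, bottom 5 mm thick; no handle, plain rim. Origin: centre of its underside; z points up out of its mouth.
- bath: Ultrasonic cleaning bath, white casing with a blue-green front panel, heavy and fixed: 200 mm (its x) by 190 mm (its y), 110 mm high, open at the top into an empty, dry steel tank 150 mm (x) by 140 mm (y), centred; tank floor 40 mm above the bench, rim 110 mm above the bench. Origin: centre of its underside; x points from the front panel to its back, z up.
- tray: Flat grey drip tray, fixed on the bench: 180 mm (its x) by 170 mm (its y), rim 14 mm high, walls and floor 5 mm thick. A small vial already stands in it near its far (+x) edge. Origin: centre of its underside; z up.
- vial_bench: Bystander: small amber vial with black cap, 25 mm diameter, 48 mm high, standing about 110 mm beyond (+x) the beaker. Origin: centre of its underside.
- vial_tray: Bystander: vial of the same kind (25 mm diameter, 48 mm high) standing in the drip tray, about 62 mm from the tray's centre towards its +x edge and up to 45 mm to either side. Origin: centre of its underside.
- wash_bottle: Bystander: white plastic wash bottle, 68 mm diameter, 150 mm high. Origin: centre of its underside.
- reagent_bottle: Bystander: glass bottle with blue cap, 68 mm diameter, 140 mm high. Origin: centre of its underside.
- timer: Bystander: flat grey bench timer, 60 x 70 x 18 mm, lying near the robot. Origin: centre of its underside.
- dish: Bystander: closed glass dish, 60 mm diameter, 15 mm high, lying near the robot. Origin: centre of its underside.
- stopper0: Black stopper of smooth hard plastic, loose, 12 g; it slides out of the beaker once the wall slopes down some 25 degrees towards the mouth; a slightly tapered plug 19 mm long, 16 mm diameter at one end and 19 mm at the other; starts in the beaker (three side by side, in two layers). Origin: centre of its smaller end face; z along its axis to the larger end.
- stopper1: Black stopper of smooth hard plastic, loose, 12 g; it slides out of the beaker once the wall slopes down some 25 degrees towards the mouth; a slightly tapered plug 19 mm long, 16 mm diameter at one end and 19 mm at the other; starts in the beaker (three side by side, in two layers). Origin: centre of its smaller end face; z along its axis to the larger end.
- stopper2: Black stopper of smooth hard plastic, loose, 12 g; it slides out of the beaker once the wall slopes down some 25 degrees towards the mouth; a slightly tapered plug 19 mm long, 16 mm diameter at one end and 19 mm at the other; starts in the beaker (three side by side, in two layers). Origin: centre of its smaller end face; z along its axis to the larger end.
- stopper3: Black stopper of smooth hard plastic, loose, 12 g; it slides out of the beaker once the wall slopes down some 25 degrees towards the mouth; a slightly tapered plug 19 mm long, 16 mm diameter at one end and 19 mm at the other; starts in the beaker (three side by side, in two layers). Origin: centre of its smaller end face; z along its axis to the larger end.
- stopper4: Black stopper of smooth hard plastic, loose, 12 g; it slides out of the beaker once the wall slopes down some 25 degrees towards the mouth; a slightly tapered plug 19 mm long, 16 mm diameter at one end and 19 mm at the other; starts in the beaker (three side by side, in two layers). Origin: centre of its smaller end face; z along its axis to the larger end.
- stopper5: Black stopper of smooth hard plastic, loose, 12 g; it slides out of the beaker once the wall slopes down some 25 degrees towards the mouth; a slightly tapered plug 19 mm long, 16 mm diameter at one end and 19 mm at the other; starts in the beaker (three side by side, in two layers). Origin: centre of its smaller end face; z along its axis to the larger end.
There are look-alikes about, which are no part of the job. Leave any green or pink look-alike of the beaker alone.

How it is judged:
By the outcome, as a careful person would: the job done as asked, in the order asked, and still so for the second after the job is handed in, with the robot touching nothing.
It also fails if it takes over 59 s, if anything falls off the work surface, if the arm or the gripper's body presses on something with over 40 N, if the wrist force passes 120 N, or if a joint passes its speed limit or range.

### The arm

A 6-joint arm with a two-finger parallel gripper is mounted at the origin on the work surface. World frame = base frame: x ahead of the robot, y to its left, z up, the work surface at z = 0. Lengths are in m, angles in degrees, forces in N, time in s.
With the tool pointing down it reaches from about 0.4 to 0.825 m from the base axis. Payload 7 kg.
Tool frame: the origin (TCP) lies on the centre line of the jaws, within the pads' length; the fingertips stand 19 mm ahead of it and the grasp point (between the pads) is the TCP (r.tips_ahead is the distance from the TCP to the fingertips, in m); z points along the fingers, y is the line along which they close (so a half turn about z gives the same grasp; the last joint's range is limited). The gripper opens to 88 mm and grips with 3 to 60 N. Pads are 19 mm wide; open, the fingers measure 130 mm over their backs; the gripper's body (78 mm by 193 mm) begins 47 mm behind the grasp point.
Start: joints at [16.507, 20.546, 0.682, 0, -70.136, -16.507], TCP at [0.675, -0, 0.246] pointing down, gripper open.
Joint ranges: [-176.03, 176.03], [-82.01, 121.73], [-58.28, 71.71], [-173.87, 95.51], [-174.79, -0.11], [-173.66, 173.66]. Speed limits (degrees/s): [136.94, 136.94, 172.46, 180, 180, 180].

### API

Orientations are given as [roll, pitch, yaw] about the fixed x, y, z axes, in that order (R = Rz(yaw) Ry(pitch) Rx(roll)).
In Python, from plant import r, viewer, close_job gives the robot as it stands. The module is installed in compiled form; this text tells all that it offers.
- The arm moves only by the tool arm_command, never from a script. Its arguments are lists of equal length, an entry for each row: "travel": the shift along the world's x, y, z scaled (see below), a list of three; "delta_rot": the turn, a rotation vector about the world's x, y, z scaled (see below), a list of three. In form: {"travel": [[dx, dy, dz], ...], "delta_rot": [[rx, ry, rz], ...]}. A call has 1 to 20 rows; each row is the pose to reach, as a shift and turn from the pose commanded when the call began; what a row does not reach only later rows make up. The controller multiplies each number of a shift by 0.5 m and each number of a turn by 90 degrees. A row lasts 1/8 s, in which the tool goes at most 62.5 mm and 10.7 degrees, less where a joint would pass 70% of its speed; a pose out of reach is approached as far as the arm can. A call with a number of a shift or a turn outside -1 to 1 is refused whole. A call with a gripper value outside its range is refused whole. "grip" is the opening, from 0 (shut) to 1 (fully open), set as the call begins (left out, the last holds). The fingers move at their own pace and stop on an object; "newtons" is the grip in N (left out, the last holds). Time passes only in rows, so rows that repeat a pose let the fingers close. It gives the time, the measured TCP pose, the force, the opening and the grip force at its end, in the units of the state.
- r.get_state(): the state, without advancing time (a new reading comes with each control period).
- viewer.capture(name): name is "scene" or "side" or "wrist"; returns a dict with "img" (420x560x3 uint8, red, green, blue), "camera_matrix" (3x3 intrinsics, pixels), "R" (3x3) and "t" (3): a world point X has camera coordinates R X + t; the wrist camera has in their place "mount" (4x4, takes a point from camera to tool coordinates, whose origin is the TCP and whose axes are the flange's). Camera axes: x right, y down, z forward; pixel columns grow to the right and rows downward; lengths in m; the calibration is good to about 2 mm. A picture is of the moment at which its call begins: read the wrist's pose just before it. There is no depth.
- close_job(): hands the job in; it is judged then, once.
The state is a dict: "time_s": time; "joints": joint angles; "qd": joint speeds; "joint_torque": joint torques, N m; "tcp_pos": TCP position; "eef_rot": TCP orientation; "contact_force": force on the tool from outside, world axes, zero at the start; "moment": the same for the moment, N m; "gripper_width": finger opening in m; "gripper_force": force on a finger pad.
Only numpy, scipy, OpenCV 4.12 (cv2) and the standard library are available. Lean on these libraries where they do the work, as an engineer would, in place of code of your own. Each camera call takes 0.05 s, during which the arm holds its last target. There are 200 camera calls.

## Working session

There is one attempt and no reset: what is moved stays moved. The work goes in short steps, Python scripts to look and compute and a tool call to move; the robot and the scene stay as the last step left them, time stands still between calls to the robot, and variables do not carry over. Pictures are saved under pics/ and viewed, at most 12 in all, crops included, and the job is handed in when it is done.

Besides the shell and the picture viewer there is one more tool, called after "Emit:" as name(argument=value, ...), one argument or row to a line, values as JSON. arm_command: Moves the arm, as the interface text tells. Shifts and turns lie within -1 to 1; 1 stands for 0.5 m of shift or 90 degrees of turn. Its arguments: {"type":"object","properties":{"travel":{"type":"array"},"delta_rot":{"type":"array"},"grip":{"type":"number"},"newtons":{"type":"number"}},"required":["travel","delta_rot"]}

```bash
mkdir -p pics; cat > h.py <<'E'
import numpy as np, cv2
from scipy.spatial.transform import Rotation as Ro
from plant import r, viewer
def cap(n,save):
    s=r.get_state(); c=viewer.capture(n); cv2.imwrite(f'pics/{save}.png',c['img'][:,:,::-1])
    K=np.array(c['camera_matrix'])
    if n=='wrist':
        T=np.eye(4);T[:3,:3]=Ro.from_euler('xyz',s['eef_rot'],degrees=True).as_matrix();T[:3,3]=s['tcp_pos']
        M=T@np.array(c['mount']); R=M[:3,:3].T; t=-R@M[:3,3]
    else: R=np.array(c['R']);t=np.array(c['t'])
    return c['img'],K,R,t
def ray(px,z,K,R,t):
    d=R.T@np.linalg.solve(K,[px[0],px[1],1.]);o=-R.T@t
    return o+d*(z-o[2])/d[2]
def proj(X,K,R,t):
    p=K@(R@np.array(X)+t);return p[:2]/p[2]
E
python3 - <<'E'
from h import *
s=r.get_state();print(s)
a=[]
for n in['scene','side']:
    i,K,R,t=cap(n,n);a.append(i);np.savez(n+'.npz',i=i,K=K,R=R,t=t);print(n,-R.T@t,(R.T@[0,0,1]).round(2),K[0,0])
E
```

```text
{'time_s': 0.0, 'joints': array([ 1.65072679e+01,  2.05911902e+01,  6.34242358e-01, -2.30678071e-02,
       -7.01352675e+01, -1.65082137e+01]), 'qd': array([-0.01532182,  0.01503325,  0.11704097,  0.06679585,  0.09366441,
       -0.0422188 ]), 'joint_torque': array([-8.00930356e-04, -5.82726967e+01,  2.93058443e+01,  6.99745238e+00,
        6.93249181e-03, -2.06530804e-04]), 'tcp_pos': array([ 6.74540359e-01, -2.27410082e-06,  2.44619711e-01]), 'eef_rot': array([ 1.79905423e+02, -5.41487323e-03, -9.00087972e+01]), 'contact_force': array([0.96852137, 0.33985118, 0.87779662]), 'moment': array([-0.04408562,  0.01489143, -0.0033207 ]), 'gripper_force': 0.0, 'gripper_width': 0.08734760131442218}
scene [ 1.01994362 -0.68290504  0.60081189] [-0.48  0.68 -0.56] 439.40695485001874
side [0.1846846  0.72236179 0.79363166] [ 0.32 -0.67 -0.66] 496.6350003044894
```

View pics/scene.png

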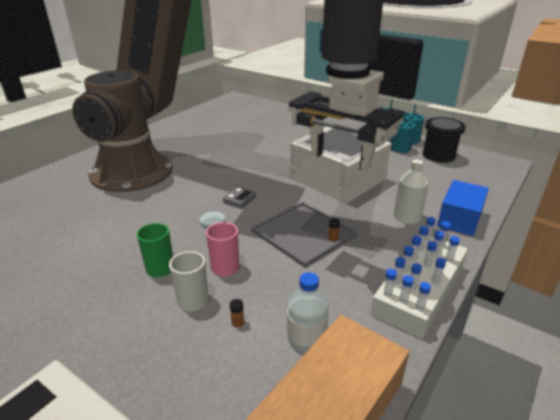

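View pics/side.png

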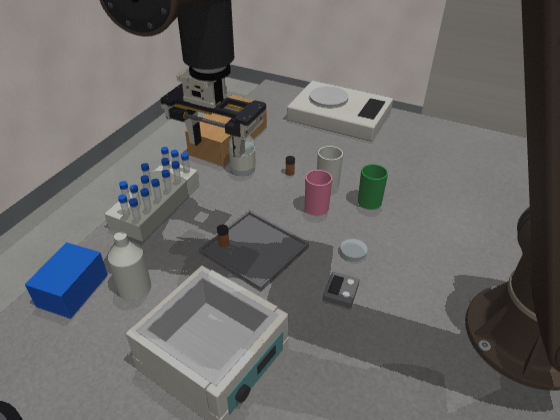

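Scene shows three beaker-shaped things: white at scene (190,280) / side (329,165), pink at (223,250) / (318,193), green at (156,250) / (372,187). The white one fits the description, and I'll confirm it in an enlarged crop. The bath is at side (208,340), the tray at scene (304,232), the tray vial at (335,229) and the bench vial at (237,312).

```bash
python3 - <<'E'
from h import *
S=np.load('scene.npz');D=np.load('side.npz')
a=cv2.resize(S['i'][215:335,130:260],None,fx=3,fy=3,interpolation=cv2.INTER_CUBIC)
b=cv2.resize(D['i'][135:225,280:400],None,fx=3.3,fy=4,interpolation=cv2.INTER_CUBIC)
c=np.hstack([a,b[:360]]) ;cv2.imwrite('pics/crop.png',c[:,:,::-1]);print(c.shape)
k=lambda d:(d['K'],d['R'],d['t'])
print('bath rim outer(side)',*[ray(p,.11,*k(D)).round(3) for p in[(203,272),(287,324),(212,385),(132,334)]])
print('tray(side)',*[ray(p,.014,*k(D)).round(3) for p in[(256,214),(308,246),(256,284),(201,247)]])
print('tray(scene)',*[ray(p,.014,*k(S)).round(3) for p in[(304,205),(356,232),(306,262),(253,230)]])
for n,ps,pd,z in[('vial_tray',(335,222),(223,229),.048),('vialbench',(237,305),(290,160),.048),('reag',(309,280),(243,145),.14),('wash',(416,164),(121,238),.15),('white rim',(190,263),(330,154),.095),('pink',(223,232),(318,179),.095),('green',(155,233),(373,172),.095),('timer',(239,197),(342,287),.018),('dish',(212,219),(353,249),.015)]:
    print(n,ray(ps,z,*k(S)).round(3),ray(pd,z,*k(D)).round(3))
def seg(name,d,lo,hi):
    h=cv2.cvtColor(d['i'],cv2.COLOR_RGB2HSV);m=cv2.inRange(h,lo,hi)
    n,_,st,ce=cv2.connectedComponentsWithStats(m);print(name,[(s[:5].tolist()) for s in st[1:] if s[4]>150])
for d in(S,D):
    seg('pink',d,(160,80,60),(179,255,255));seg('green',d,(45,100,30),(80,255,255))
E
```

```text
(360, 786, 3)
bath rim outer(side) [0.582 0.218 0.11 ] [0.392 0.256 0.11 ] [0.446 0.408 0.11 ] [0.613 0.387 0.11 ]
tray(side) [ 0.625 -0.068  0.014] [ 0.47  -0.023  0.014] [0.522 0.128 0.014] [0.683 0.086 0.014]
tray(scene) [0.529 0.113 0.014] [0.689 0.084 0.014] [ 0.653 -0.073  0.014] [ 0.491 -0.045  0.014]
vial_tray [0.652 0.047 0.048] [0.648 0.044 0.048]
vialbench [ 0.638 -0.276  0.048] [ 0.628 -0.265  0.048]
reag [ 0.759 -0.238  0.14 ] [ 0.701 -0.15   0.14 ]
wash [0.756 0.22  0.15 ] [0.743 0.243 0.15 ]
white rim [ 0.534 -0.278  0.095] [ 0.521 -0.271  0.095]
pink [ 0.519 -0.173  0.095] [ 0.508 -0.162  0.095]
green [ 0.412 -0.252  0.095] [ 0.401 -0.246  0.095]
timer [0.374 0.045 0.018] [0.358 0.06  0.018]
dish [ 0.383 -0.067  0.015] [ 0.376 -0.057  0.015]
pink [[206, 222, 33, 55, 1440]]
green [[182, 0, 22, 54, 647], [137, 224, 34, 53, 1362]]
pink [[305, 170, 27, 46, 1055]]
green [[358, 164, 30, 45, 1038]]
```

View pics/crop.png

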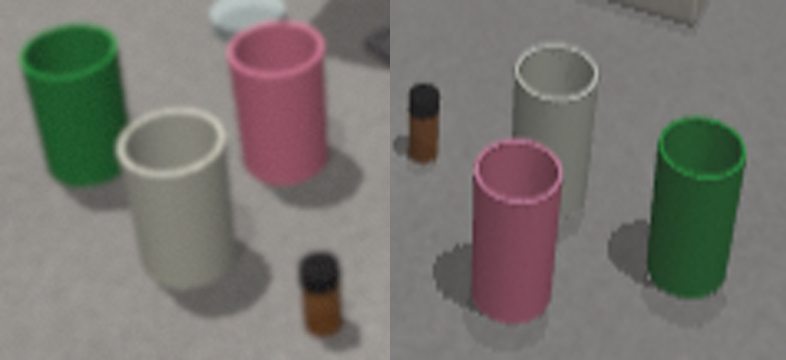

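The crop confirms the white beaker: plain rim, with the bench vial beyond it, pink on its +y side and green on its -x side. I'll take it from the open -y side with the tool tilted 65° towards +y. I'm moving to a viewpoint there first.

Emit:
arm_command(
  travel=[
    [-0.29,-0.4,0.14],
    [-0.29,-0.4,0.14],
    [-0.29,-0.4,0.14],
    [-0.29,-0.4,0.14],
    [-0.29,-0.8,0.14],
    [-0.29,-0.8,0.14],
    [-0.29,-0.8,0.14],
    [-0.29,-0.8,0.14],
    [-0.29,-0.8,0.14],
    [-0.29,-0.8,0.14],
    [-0.29,-0.8,0.14],
    [-0.29,-0.8,0.14],
    [-0.29,-0.8,0.14],
    [-0.29,-0.8,0.14],
    [-0.29,-0.8,0.14],
    [-0.29,-0.8,0.14],
  ],
  delta_rot=[
    [0.3,0,0],
    [0.3,0,0],
    [0.3,0,0],
    [0.3,0,0],
    [0.72,0,0],
    [0.72,0,0],
    [0.72,0,0],
    [0.72,0,0],
    [0.72,0,0],
    [0.72,0,0],
    [0.72,0,0],
    [0.72,0,0],
    [0.72,0,0],
    [0.72,0,0],
    [0.72,0,0],
    [0.72,0,0],
  ],
)

```text
time_s: 2.1
tcp_pos: [0.5299, -0.4001, 0.3154]
eef_rot: [180.0, 64.8, -90.0]
contact_force: [0.6, 0.3, 0.2]
gripper_width: 0.0876
gripper_force: 0.0
```

```bash
python3 - <<'E'
from h import *
s=r.get_state();print({k:np.round(s[k],3) for k in['time_s','joints','tcp_pos','eef_rot']})
ims=[]
for n in['wrist','side','scene']:
    i,K,R,t=cap(n,n+'2');np.savez(n+'2.npz',i=i,K=K,R=R,t=t);print(n,-R.T@t,(R.T@[0,0,1]).round(2))
    j=i.copy()
    # grid predicted: objects guess
    for X in[(.528,-.275,.095),(.582,.026,.014),s['tcp_pos']]:
        cv2.drawMarker(j,tuple(int(v) for v in proj(X,K,R,t)),(255,0,255),0,9)
    ims.append(j)
cv2.imwrite('pics/m2.png',cv2.resize(np.vstack([np.hstack(ims[:2]),np.hstack([ims[2],ims[2]*0])]),(800,600),interpolation=cv2.INTER_AREA)[:,:,::-1])
E
```

```text
{'time_s': np.float64(2.1), 'joints': array([ -46.938,   45.162,   45.639,  -55.786, -131.655,   23.947]), 'tcp_pos': array([ 0.53 , -0.4  ,  0.315]), 'eef_rot': array([179.97 ,  64.81 , -90.034])}
wrist [ 0.53057404 -0.55725093  0.3092328 ] [-0.    0.99 -0.17]
side [0.1846846  0.72236179 0.79363166] [ 0.32 -0.67 -0.66]
scene [ 1.01994362 -0.68290504  0.60081189] [-0.48  0.68 -0.56]
```

View pics/m2.png

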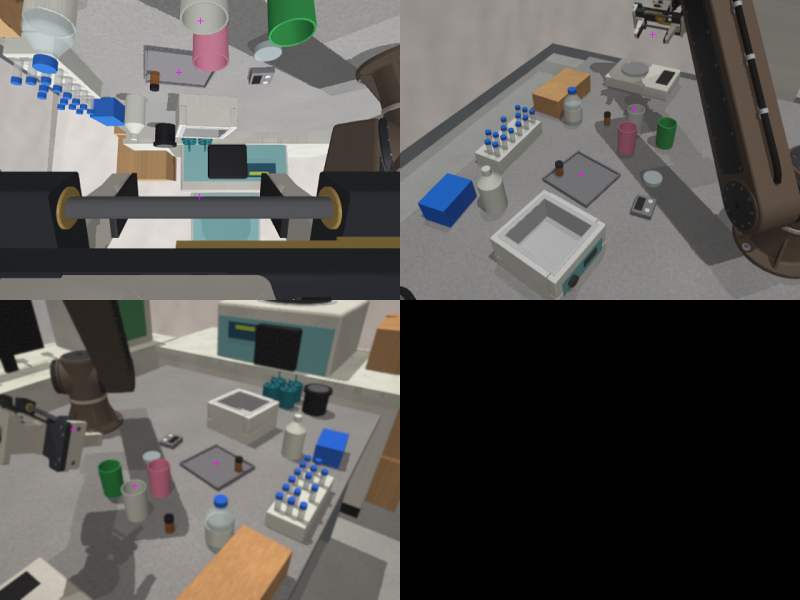

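The white beaker's predicted rim centre falls on its mouth in all three views. Next I need to know whether the white balance at side (340,105) is in the way of the gripper body, and to refine the bath pose.

```bash
python3 - <<'E'
from h import *
S=np.load('scene2.npz');D=np.load('side2.npz');W=np.load('wrist2.npz')
k=lambda d:(d['K'],d['R'],d['t'])
print('balance',*[ray(p,.04,*k(D)).round(3) for p in[(290,112),(345,135),(392,95),(315,85)]])
a=cv2.resize(D['i'][250:420,120:300],(400,378),interpolation=cv2.INTER_CUBIC)
b=cv2.resize(S['i'][120:290,240:420],(400,378),interpolation=cv2.INTER_CUBIC)
cv2.imwrite('pics/bath.png',np.hstack([a,b])[:,:,::-1])
E
```

```text
balance [ 0.74  -0.507  0.04 ] [ 0.545 -0.458  0.04 ] [ 0.493 -0.753  0.04 ] [ 0.742 -0.707  0.04 ]
```

View pics/bath.png

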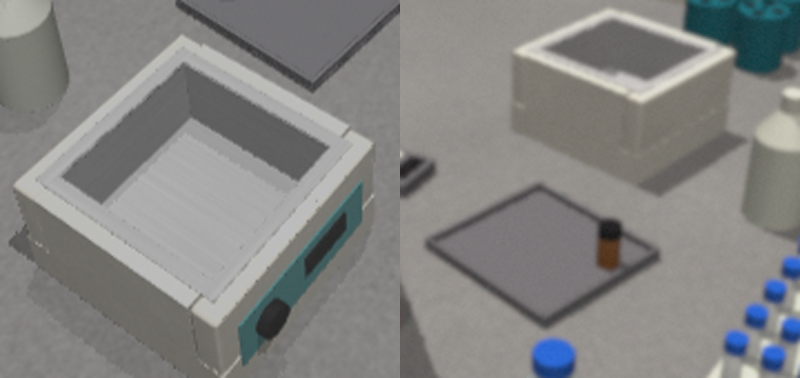

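```bash
python3 - <<'E'
from h import *
S=np.load('scene2.npz');D=np.load('side2.npz')
k=lambda d:(d['K'],d['R'],d['t'])
f=400/180
def q(n,ps,z,d,o):
    P=np.array([ray((o[0]+x/f,o[1]+y/f),z,*k(d)) for x,y in ps]);print(n,P[:,:2].round(3).tolist(),'c',P.mean(0).round(3),'L',np.linalg.norm(P-np.roll(P,-1,0),axis=1).round(3))
q('bath out side',[(182,38),(375,143),(215,325),(15,185)],.11,D,(120,250))
q('bath in side',[(185,62),(338,152),(200,300),(58,180)],.11,D,(120,250))
q('bath out scene',[(113,50),(210,8),(335,48),(240,97)],.11,S,(240,120))
q('tray scene',[(140,185),(260,255),(146,325),(27,243)],.014,S,(240,120))
E
```

```text
bath out side [[0.591, 0.209], [0.398, 0.237], [0.43, 0.421], [0.621, 0.39]] c [0.51  0.314 0.11 ] L [0.195 0.187 0.194 0.184]
bath in side [[0.574, 0.231], [0.42, 0.257], [0.448, 0.409], [0.595, 0.372]] c [0.509 0.317 0.11 ] L [0.157 0.155 0.152 0.143]
bath out scene [[0.409, 0.23], [0.439, 0.415], [0.627, 0.389], [0.594, 0.206]] c [0.517 0.31  0.11 ] L [0.188 0.19  0.186 0.187]
tray scene [[0.522, 0.119], [0.696, 0.075], [0.659, -0.085], [0.487, -0.044]] c [0.591 0.016 0.014] L [0.179 0.164 0.177 0.167]
```

Emit:
arm_command(
  travel=[
    [0,0.04,-0.3],
    [0,0.04,-0.3],
    [0,0.04,-0.3],
    [0,0.04,-0.44],
    [0,0.04,-0.44],
    [0,0.04,-0.44],
    [0,0.04,-0.44],
    [0,0.04,-0.44],
    [0,0.04,-0.44],
  ],
  delta_rot=[
    [0.11,0,0],
    [0.11,0,0],
    [0.11,0,0],
    [0.11,0,0],
    [0.11,0,0],
    [0.11,0,0],
    [0.11,0,0],
    [0.11,0,0],
    [0.11,0,0],
  ],
)

```text
time_s: 3.38
tcp_pos: [0.5302, -0.3804, 0.0971]
eef_rot: [-179.6, 74.6, -89.6]
contact_force: [0.4, -0.7, 0.4]
gripper_width: 0.0871
gripper_force: 0.0
```

```bash
python3 - <<'E'
from h import *
s=r.get_state();print({k:np.round(s[k],3) for k in['time_s','joints','tcp_pos','eef_rot','contact_force']})
i,K,R,t=cap('wrist','w3');np.savez('w3.npz',i=i,K=K,R=R,t=t);print(-R.T@t,(R.T@[0,0,1]).round(3))
for X in[(.497,-.275,.05),(.559,-.275,.05),(.528,-.275,0),(.528,-.275,.095)]:print(X,proj(X,K,R,t).round(1))
E
```

```text
{'time_s': np.float64(3.375), 'joints': array([ -46.475,   59.326,   37.64 ,  -52.759, -123.438,   39.99 ]), 'tcp_pos': array([ 0.53 , -0.38 ,  0.097]), 'eef_rot': array([-179.622,   74.594,  -89.642]), 'contact_force': array([ 0.354, -0.653,  0.4  ])}
[ 0.53090555 -0.53415632  0.06437763] [-0.001  1.     0.005]
(0.497, -0.275, 0.05) [322.1 185.6]
(0.559, -0.275, 0.05) [241.7 185.6]
(0.528, -0.275, 0) [281.9 120.7]
(0.528, -0.275, 0.095) [281.8 243.9]
```

View pics/w3.png

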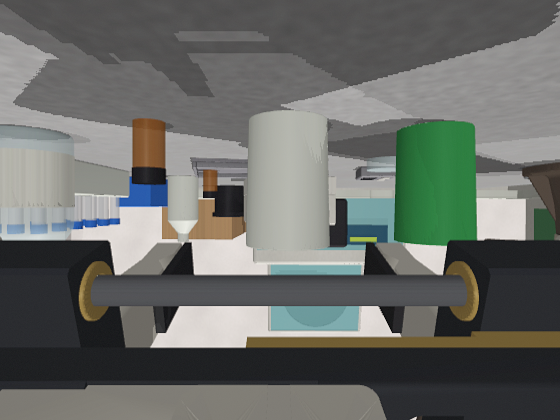

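The beaker spans columns 247–328 in the wrist view, about 4.5 mm to -x of my estimate, with its near foot edge at row 113. That puts it at about (0.523, -0.272). The jaws at columns 160–400 straddle it clear of the vial and green beaker. I'm advancing and gripping.

Emit:
arm_command(
  travel=[
    [-0.014,0.05,-0.03],
    [-0.014,0.1,-0.05],
    [-0.014,0.14,-0.06],
    [-0.014,0.18,-0.06],
    [-0.014,0.214,-0.062],
    [-0.014,0.214,-0.062],
    [-0.014,0.214,-0.062],
  ],
  delta_rot=[
    [0,0,0],
    [0,0,0],
    [0,0,0],
    [0,0,0],
    [0,0,0],
    [0,0,0],
    [0,0,0],
  ],
)

```text
time_s: 4.3
tcp_pos: [0.523, -0.2735, 0.0648]
eef_rot: [-179.9, 74.7, -89.9]
contact_force: [0.2, -0.4, -0.0]
gripper_width: 0.0874
gripper_force: 0.0
```

Emit:
arm_command(
  travel=[
    [0,0,0],
    [0,0,0],
    [0,0,0],
    [0,0,0],
    [0,0,0],
    [0,0,0],
    [0,0,0],
    [0,0,0],
  ],
  delta_rot=[
    [0,0,0],
    [0,0,0],
    [0,0,0],
    [0,0,0],
    [0,0,0],
    [0,0,0],
    [0,0,0],
    [0,0,0],
  ],
  grip=0.5,
  newtons=30,
)

```text
time_s: 5.3
tcp_pos: [0.523, -0.273, 0.0645]
eef_rot: [180.0, 74.7, -90.0]
contact_force: [-0.1, -0.4, -0.6]
gripper_width: 0.0611
gripper_force: 30.0
```

Emit:
arm_command(
  travel=[
    [0,0,0.03],
    [0,0,0.08],
    [0,0,0.15],
    [0,0,0.25],
    [0,0,0.36],
    [0,0,0.36],
    [0,0,0.36],
  ],
  delta_rot=[
    [0,0,0],
    [0,0,0],
    [0,0,0],
    [0,0,0],
    [0,0,0],
    [0,0,0],
    [0,0,0],
  ],
)

```text
time_s: 6.18
tcp_pos: [0.5227, -0.2729, 0.2462]
eef_rot: [-179.6, 74.6, -89.6]
contact_force: [-0.3, 0.7, -2.6]
gripper_width: 0.0611
gripper_force: 30.0
```

```bash
python3 - <<'E'
from h import *
s=r.get_state();print({k:np.round(s[k],3) for k in['joints','tcp_pos','eef_rot','contact_force']})
i,K,R,t=cap('side','s4');j,K2,R2,t2=cap('scene','c4');w,*_=cap('wrist','w4')
p=proj(s['tcp_pos'],K,R,t).astype(int);q=proj(s['tcp_pos'],K2,R2,t2).astype(int);print(p,q)
cv2.drawMarker(i,tuple(map(int,p)),(255,0,255),0,7);cv2.drawMarker(j,tuple(map(int,q)),(255,0,255),0,7)
def c(a,p):
    y,x=max(p[1]-50,0),max(p[0]-65,0);return cv2.resize(a[y:y+100,x:x+130],(390,300),interpolation=cv2.INTER_CUBIC)
cv2.imwrite('pics/m4.png',np.vstack([np.hstack([c(i,p),c(j,q)]),np.hstack([cv2.resize(w,(390,292)),np.zeros((292,390,3),np.uint8)])])[:,:,::-1])
E
```

```text
{'joints': array([ -42.533,   43.187,   25.365,  -57.545, -122.611,   33.674]), 'tcp_pos': array([ 0.523, -0.273,  0.246]), 'eef_rot': array([-179.63 ,   74.609,  -89.644]), 'contact_force': array([-0.306,  0.738, -2.566])}
[334  98] [176 186]
```

View pics/m4.png

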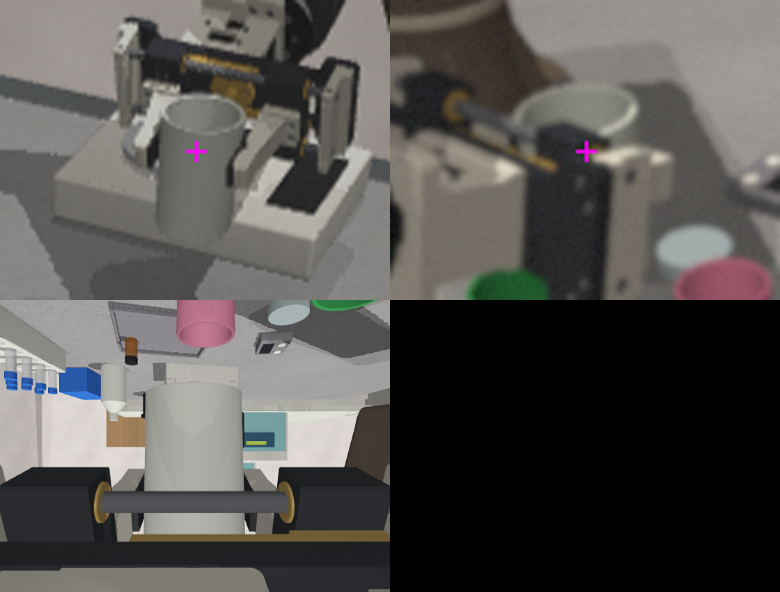

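The side and scene views show the beaker held square and upright between the pads, with its rim free and the gripper body clear. I'm carrying it to the bath, whose tank centre is at about (0.513, 0.313).

Emit:
arm_command(
  travel=[
    [0,0.06,0.03],
    [-0.02,0.14,0.07],
    [-0.04,0.24,0.07],
    [-0.06,0.34,0.07],
    [-0.08,0.44,0.07],
    [-0.1,0.54,0.07],
    [-0.12,0.64,0.07],
    [-0.14,0.74,0.07],
    [-0.14,0.82,0.07],
    [-0.14,0.86,0.07],
    [-0.14,0.86,0.07],
    [-0.14,0.86,0.07],
  ],
  delta_rot=[
    [0,0,0],
    [0,0,0],
    [0,0,0],
    [0,0,0],
    [0,0,0],
    [0,0,0],
    [0,0,0],
    [0,0,0],
    [0,0,0],
    [0,0,0],
    [0,0,0],
    [0,0,0],
  ],
)

```text
time_s: 7.82
tcp_pos: [0.4531, 0.1563, 0.2791]
eef_rot: [179.8, 74.7, -90.1]
contact_force: [0.7, 0.1, -1.9]
gripper_width: 0.0611
gripper_force: 30.0
```

```bash
python3 - <<'E'
from h import *
s=r.get_state();print({k:np.round(s[k],3) for k in['joints','tcp_pos','eef_rot','contact_force']})
E
```

```text
{'joints': array([-14.773,  18.118, -13.67 , -69.19 , -94.016,  34.483]), 'tcp_pos': array([0.453, 0.156, 0.279]), 'eef_rot': array([179.84 ,  74.671, -90.147]), 'contact_force': array([ 0.678,  0.139, -1.878])}
```

Emit:
arm_command(
  travel=[
    [0,0.06,0],
    [0,0.14,-0.02],
    [0,0.22,-0.03],
    [0,0.288,-0.04],
    [0,0.288,-0.05],
    [0,0.288,-0.05],
    [0,0.288,-0.05],
    [0,0.288,-0.05],
    [0,0.288,-0.05],
    [0,0.288,-0.05],
    [0,0.288,-0.05],
  ],
  delta_rot=[
    [0,0.08,0],
    [0,0.18,0],
    [0,0.28,0],
    [0,0.38,0],
    [0,0.48,0],
    [0,0.58,0],
    [0,0.68,0],
    [0,0.78,0],
    [0,0.85,0],
    [0,0.85,0],
    [0,0.85,0],
  ],
)

```text
time_s: 9.2
tcp_pos: [0.4535, 0.3004, 0.2543]
eef_rot: [93.7, 13.1, -164.3]
contact_force: [0.1, 0.9, -2.4]
gripper_width: 0.0608
gripper_force: 30.0
```

```bash
python3 - <<'E'
from h import *
s=r.get_state();print({k:np.round(s[k],3) for k in['joints','tcp_pos','eef_rot','contact_force']})
R=Ro.from_euler('xyz',s['eef_rot'],degrees=True).as_matrix();print(R.round(2))
i,K,Rr,t=cap('side','s5');j,K2,R2,t2=cap('scene','c5')
cv2.imwrite('pics/m5.png',np.hstack([i[150:420,80:380],j[80:350,230:530]])[:,:,::-1])
E
```

```text
{'joints': array([ -0.433,  30.698,  -8.826, -77.389, -99.389, -35.789]), 'tcp_pos': array([0.453, 0.3  , 0.254]), 'eef_rot': array([  93.67 ,   13.143, -164.323]), 'contact_force': array([ 0.11 ,  0.86 , -2.446])}
[[-0.94 -0.24 -0.26]
 [-0.26  0.    0.96]
 [-0.23  0.97 -0.06]]
```

View pics/m5.png

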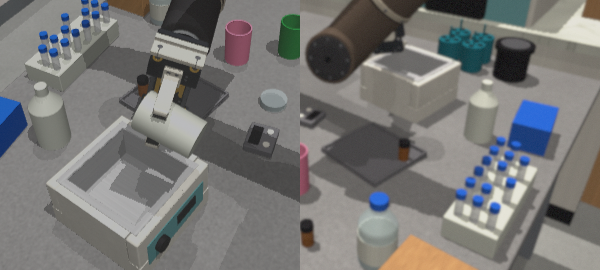

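The side view shows the tilted beaker with its mouth over the -x part of the tank, pointing +x, and the body clear of the rim. I'm tilting slowly.

Emit:
arm_command(
  travel=[
    [0,0,0],
    [0,0,0],
    [0,0,0],
    [0,0,0],
    [0,0,0],
    [0.003,0,0],
    [0.006,0,0],
    [0.009,0,0],
    [0.012,0,0],
    [0.015,0,0],
    [0.018,0,0],
    [0.021,0,0],
    [0.024,0,0],
    [0.027,0,0],
    [0.03,0,0],
    [0.033,0,0],
    [0.036,0,0],
    [0.039,0,0],
    [0.04,0,0],
    [0.04,0,0],
  ],
  delta_rot=[
    [0,0.1,0],
    [0,0.2,0],
    [0,0.27,0],
    [0,0.285,0],
    [0,0.3,0],
    [0,0.315,0],
    [0,0.33,0],
    [0,0.345,0],
    [0,0.36,0],
    [0,0.375,0],
    [0,0.39,0],
    [0,0.405,0],
    [0,0.42,0],
    [0,0.435,0],
    [0,0.45,0],
    [0,0.465,0],
    [0,0.48,0],
    [0,0.495,0],
    [0,0.51,0],
    [0,0.52,0],
  ],
)

```text
time_s: 11.8
tcp_pos: [0.473, 0.301, 0.2546]
eef_rot: [80.1, -32.0, -161.9]
contact_force: [-0.6, -0.0, -0.9]
gripper_width: 0.0611
gripper_force: 30.0
```

Emit:
arm_command(
  travel=[
    [0,0,0],
    [0,0,0],
    [0.003,0,0],
    [0.006,0,0],
    [0.009,0,0],
    [0.012,0,0],
    [0.015,0,0],
    [0.018,0,0],
    [0.021,0,0],
    [0.024,0,0],
    [0.027,0,0],
    [0.03,0,0],
    [0.033,0,0],
    [0.036,0,0],
    [0.039,0,0],
    [0.04,0,0],
    [0.04,0,0],
    [0.04,0,0],
    [0.04,0,0],
    [0.04,0,0],
  ],
  delta_rot=[
    [0,0.01,0],
    [0,0.02,0],
    [0,0.03,0],
    [0,0.045,0],
    [0,0.06,0],
    [0,0.075,0],
    [0,0.09,0],
    [0,0.11,0],
    [0,0.13,0],
    [0,0.15,0],
    [0,0.17,0],
    [0,0.19,0],
    [0,0.21,0],
    [0,0.24,0],
    [0,0.27,0],
    [0,0.3,0],
    [0,0.3,0],
    [0,0.3,0],
    [0,0.3,0],
    [0,0.3,0],
  ],
)

```text
time_s: 14.3
tcp_pos: [0.493, 0.301, 0.2546]
eef_rot: [65.2, -56.9, -151.1]
contact_force: [0.7, -0.0, -1.8]
gripper_width: 0.0611
gripper_force: 30.0
```

```bash
python3 - <<'E'
from h import *
s=r.get_state();print({k:np.round(s[k],3) for k in['joints','tcp_pos','eef_rot','contact_force']})
i,K,R,t=cap('side','s6');cv2.imwrite('pics/m6.png',cv2.resize(i[200:420,90:390],(750,550),interpolation=cv2.INTER_CUBIC)[:,:,::-1])
E
```

```text
{'joints': array([  -4.504,   41.093,   -9.459,  -89.176, -107.939, -100.123]), 'tcp_pos': array([0.493, 0.301, 0.255]), 'eef_rot': array([  65.195,  -56.893, -151.107]), 'contact_force': array([ 0.739, -0.034, -1.849])}
```

View pics/m6.png

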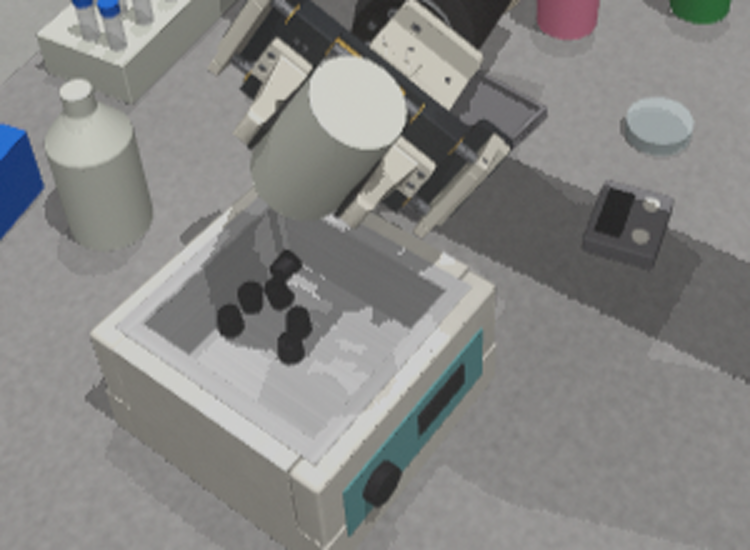

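All six stoppers lie in the tank: enlarged pixels (286,265), (250,297), (280,293), (230,321), (298,322) and (291,348). Now I'll right the beaker and swing it to the tray. I'll set it down with the tool yawed by -50°, so the wrist misses the pink beaker.

Emit:
arm_command(
  travel=[
    [0,0,0.04],
    [0,0,0.08],
    [0,0,0.1],
    [0,0,0.1],
    [0,0,0.1],
    [0,0,0.1],
    [0,0,0.1],
    [0,0,0.1],
    [0,0,0.1],
    [0,0,0.1],
    [0,0,0.1],
  ],
  delta_rot=[
    [0,-0.1,0],
    [0,-0.2,0],
    [0,-0.3,0],
    [0,-0.4,0],
    [0,-0.5,0],
    [0,-0.6,0],
    [0,-0.7,0],
    [0,-0.8,0],
    [0,-0.9,0],
    [0,-1,0],
    [0,-1,0],
  ],
)

```text
time_s: 15.72
tcp_pos: [0.4926, 0.3011, 0.3056]
eef_rot: [98.6, 28.6, -162.5]
contact_force: [0.2, -0.8, -1.5]
gripper_width: 0.0607
gripper_force: 30.0
```

Emit:
arm_command(
  travel=[
    [0.02,-0.06,0],
    [0.04,-0.12,0],
    [0.06,-0.18,0],
    [0.08,-0.25,0],
    [0.1,-0.32,0],
    [0.12,-0.4,0],
    [0.12,-0.44,0],
    [0.12,-0.48,0],
    [0.12,-0.48,0],
  ],
  delta_rot=[
    [0,-0.1,0],
    [0,-0.2,0],
    [0,-0.3,0],
    [0,-0.4,0],
    [0,-0.5,0],
    [0,-0.6,0],
    [0,-0.67,0],
    [0,-0.67,0],
    [0,-0.67,0],
  ],
)

```text
time_s: 16.85
tcp_pos: [0.5531, 0.0597, 0.304]
eef_rot: [178.8, 74.7, -91.2]
contact_force: [0.5, 0.1, -0.6]
gripper_width: 0.061
gripper_force: 30.0
```

Emit:
arm_command(
  travel=[
    [0,0,0],
    [0,0,0],
    [0,0,-0.04],
    [0,0,-0.08],
    [0,0,-0.12],
    [0,0,-0.16],
    [0,0,-0.2],
    [0,0,-0.2],
    [0,0,-0.2],
  ],
  delta_rot=[
    [0,0,-0.1],
    [0,0,-0.2],
    [0,0,-0.3],
    [0,0,-0.4],
    [0,0,-0.5],
    [0,0,-0.555],
    [0,0,-0.555],
    [0,0,-0.555],
    [0,0,-0.555],
  ],
)

```text
time_s: 17.98
tcp_pos: [0.5535, 0.0611, 0.2051]
eef_rot: [179.7, 74.7, -140.2]
contact_force: [0.0, -0.2, -0.4]
gripper_width: 0.0607
gripper_force: 30.0
```

```bash
python3 - <<'E'
from h import *
s=r.get_state();print({k:np.round(s[k],3) for k in['time_s','joints','tcp_pos','eef_rot','contact_force']})
i,K,R,t=cap('side','s7');j,K2,R2,t2=cap('scene','c7')
for a,k in((i,(K,R,t)),(j,(K2,R2,t2))):
    c=np.array(s['tcp_pos']);th=np.linspace(0,6.28,40)
    for z,x0,rr in((.005,(.553,.061),.03),):
        pts=np.array([proj((x0[0]+rr*np.cos(q),x0[1]+rr*np.sin(q),z),*k) for q in th]).astype(int);cv2.polylines(a,[pts.reshape(-1,1,2)],True,(255,0,255),1)
cv2.imwrite('pics/m7.png',cv2.resize(np.hstack([i[100:340,130:380],j[90:330,150:400]]),(800,384),interpolation=cv2.INTER_CUBIC)[:,:,::-1])
E
```

```text
{'time_s': np.float64(17.975), 'joints': array([-31.433,  16.586, -32.51 , -93.661, -66.472,  47.291]), 'tcp_pos': array([0.553, 0.061, 0.205]), 'eef_rot': array([ 179.745,   74.729, -140.168]), 'contact_force': array([ 0.049, -0.23 , -0.372])}
```

View pics/m7.png

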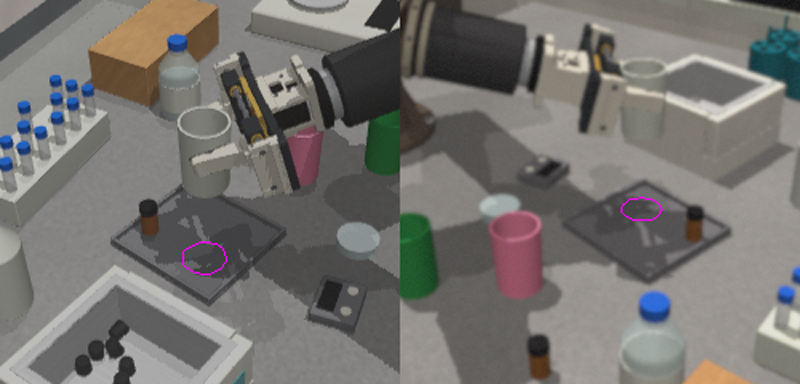

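The target circle sits on open tray floor, clear of the vial and walls, and the pink beaker is well off the wrist. I'm lowering.

Emit:
arm_command(
  travel=[
    [0,0,-0.06],
    [0,0,-0.12],
    [0,0,-0.17],
    [0,0,-0.21],
    [0,0,-0.24],
    [0,0,-0.255],
    [0,0,-0.262],
    [0,0,-0.266],
    [0,0,-0.266],
    [0,0,-0.266],
  ],
  delta_rot=[
    [0,0,0],
    [0,0,0],
    [0,0,0],
    [0,0,0],
    [0,0,0],
    [0,0,0],
    [0,0,0],
    [0,0,0],
    [0,0,0],
    [0,0,0],
  ],
)

```text
time_s: 19.32
tcp_pos: [0.5531, 0.0609, 0.072]
eef_rot: [-179.8, 74.7, -139.8]
contact_force: [-0.4, 0.3, -1.1]
gripper_width: 0.0611
gripper_force: 30.0
```

Emit:
arm_command(
  travel=[
    [0,0,-0.002],
    [0,0,-0.004],
    [0,0,-0.005],
    [0,0,-0.005],
    [0,0,-0.005],
  ],
  delta_rot=[
    [0,0,0],
    [0,0,0],
    [0,0,0],
    [0,0,0],
    [0,0,0],
  ],
)

```text
time_s: 19.95
tcp_pos: [0.5531, 0.061, 0.0694]
eef_rot: [-180.0, 74.7, -139.9]
contact_force: [-0.5, -1.0, 3.5]
gripper_width: 0.0611
gripper_force: 30.0
```

Emit:
arm_command(
  travel=[
    [0,0,0],
    [0,0,0],
    [0,0,0],
    [0,0,0],
    [0,0,0],
    [0,0,0],
    [0,0,0],
    [0,0,0],
  ],
  delta_rot=[
    [0,0,0],
    [0,0,0],
    [0,0,0],
    [0,0,0],
    [0,0,0],
    [0,0,0],
    [0,0,0],
    [0,0,0],
  ],
  grip=1,
)

```text
time_s: 20.95
tcp_pos: [0.553, 0.061, 0.0691]
eef_rot: [-180.0, 74.7, -139.9]
contact_force: [-0.2, 0.1, -0.1]
gripper_width: 0.0876
gripper_force: 0.0
```

```bash
python3 - <<'E'
from h import *
s=r.get_state();print({k:np.round(s[k],3) for k in['time_s','joints','tcp_pos','contact_force','gripper_width']})
R=Ro.from_euler('xyz',s['eef_rot'],degrees=True).as_matrix();print('back off 0.12:',(-R[:,2]*.12/.5).round(3))
E
```

```text
{'time_s': np.float64(20.95), 'joints': array([ -35.17 ,   39.765,  -34.522, -100.059,  -71.297,   73.955]), 'tcp_pos': array([0.553, 0.061, 0.069]), 'contact_force': array([-0.165,  0.133, -0.12 ]), 'gripper_width': np.float64(0.088)}
back off 0.12: [-0.177 -0.149  0.063]
```

Emit:
arm_command(
  travel=[
    [-0.02,-0.017,0.007],
    [-0.04,-0.034,0.014],
    [-0.06,-0.05,0.021],
    [-0.08,-0.067,0.028],
    [-0.1,-0.084,0.036],
    [-0.11,-0.092,0.04],
    [-0.11,-0.092,0.04],
  ],
  delta_rot=[
    [0,0,0],
    [0,0,0],
    [0,0,0],
    [0,0,0],
    [0,0,0],
    [0,0,0],
    [0,0,0],
  ],
)

```text
time_s: 21.82
tcp_pos: [0.4979, 0.0145, 0.0893]
eef_rot: [-179.9, 74.7, -139.9]
contact_force: [0.5, -0.3, -0.7]
gripper_width: 0.0874
gripper_force: 0.0
```

Emit:
arm_command(
  travel=[
    [-0.02,-0.01,0.05],
    [-0.03,-0.02,0.12],
    [-0.03,-0.02,0.2],
    [-0.03,-0.02,0.3],
    [-0.03,-0.02,0.36],
    [-0.03,-0.02,0.36],
    [-0.03,-0.02,0.36],
  ],
  delta_rot=[
    [0,0,0],
    [0,0,0],
    [0,0,0],
    [0,0,0],
    [0,0,0],
    [0,0,0],
    [0,0,0],
  ],
)

```text
time_s: 22.7
tcp_pos: [0.4827, 0.0055, 0.2687]
eef_rot: [180.0, 74.7, -140.0]
contact_force: [-1.1, -0.9, -0.2]
gripper_width: 0.087
gripper_force: 0.0
```

```bash
python3 - <<'E'
from h import *
i,*_=cap('side','s8');j,*_=cap('scene','c8')
cv2.imwrite('pics/m8.png',cv2.resize(np.hstack([i[100:400,100:400],j[90:390,130:430]]),(800,400),interpolation=cv2.INTER_CUBIC)[:,:,::-1])
E
```

```text
(no output)
```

View pics/m8.png

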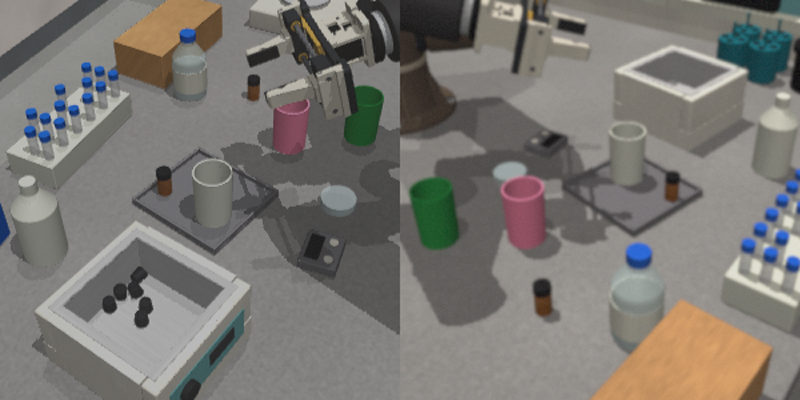

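The beaker stands upright and empty in the tray at (212,193) in the side crop, with the tray vial standing at (163,181). All six stoppers are in the tank, everything else is in place, and the gripper is clear. I'm handing in the job.

```bash
python3 -c "
from plant import close_job
print(close_job())"
```

```text
the job is handed in; nothing more can be done
None
```

All six stoppers are in the bath's tank, the empty beaker stands upright and released in the drip tray, the last pictures show the bystanders still standing in place, and the job was handed in at about 23 s.

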